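# Fit the missing U-bolt on the packing bench's bin rail

## Robot

A 7-joint arm with a two-finger parallel gripper is mounted at the origin on the work surface. World frame = base frame: x ahead of the robot, y to its left, z up, the work surface at z = 0. Lengths are in m, angles in rad, forces in N, time in s.
With the tool pointing down it reaches from about 0.425 to 0.925 m from the base axis. Payload 6.8 kg.
Tool frame: the origin (TCP) lies between the finger pads; the fingertips stand 14 mm ahead of it and the grasp point (between the pads) lies 5 mm behind it; z points along the fingers, y is the line along which they close (so a half turn about z gives the same grasp; the last joint's range is limited). The gripper opens to 85 mm and grips with 20 to 120 N. Pads are 22 mm wide; open, the fingers measure 114 mm over their backs; the gripper's body (76 mm by 85 mm) begins 54 mm behind the grasp point. The pads swing forward as they close: fully open they stand 13 mm farther back than shut.
Start: joints at [1.108, 0.477, 0.022, 1.555, -0.011, 1.109, -0.083], TCP at [0.235, -0.633, 0.207] pointing down, gripper open.
Joint ranges: [-2.96, 2.96], [-0.34, 2.1], [-1.41, 1.46], [0.24, 2.44], [-1.37, 4.51], [0.17, 1.92], [-2.96, 2.96]. Speed limits (rad/s): [2.39, 2.39, 3.14, 3.14, 3.14, 3.14, 3.14].

## Interface

Orientations are given as a rotation vector (axis times angle).
In Python, from bench import r, eyes, ticket gives the robot as it stands. The module is installed in compiled form; this text tells all that it offers.
- The arm moves only by the tool arm_command, never from a script. Its argument "plan" is text: rows parted by semicolons, each of 4 numbers parted by spaces: the shift along the tool's x, y, z in m, then the turn about the tool's z in degrees. In form: tx ty tz yaw; .... A call has 1 to 20 rows; each row shifts and turns the commanded pose from where the row before left it, along the tool's axes as they then stand; what a row does not reach is not made up. A row lasts 1/8 s, in which the tool goes at most 62.5 mm and 10.7 degrees, less where a joint would pass 70% of its speed; a pose out of reach is approached as far as the arm can. A call is refused whole if a number of a shift passes 0.0625 or a number of a turn 10.7, either way. A call with a gripper value outside its range is refused whole. "hand" is the closure, from -1 (fully open) to 1 (shut), set as the call begins (left out, the last holds). The fingers move at their own pace and stop on an object; "grip_force" is the grip in N (left out, the last holds). Time passes only in rows, so rows that do not move let the fingers close. It gives the time, the measured TCP pose, the force, the opening and the grip force at its end, in the units of the state.
- r.get_obs(): the state, without advancing time (a new reading comes with each control period).
- eyes.grab_frame(name): name is "scene" or "top" or "wrist"; returns (picture, depth): 420x560x3 uint8, red, green, blue; 420x560 float32, m along the optical axis (not along the pixel's ray), 0 where there is no reading.
- eyes.calibration(name): a dict with "fov_y" (degrees; the focal length in pixels is half the picture's height over the tangent of half this angle, whatever the lens; pixels are square), "cx", "cy" (the principal point, pixels), "origin" and "attitude" of the camera in the world; the wrist camera has in their place "tool_from_camera" (4x4, takes a point from camera to tool coordinates, whose origin is the TCP and whose axes are the flange's). Camera axes: x right, y up, looking along -z (the intrinsics and any distortion apply to the point x, -y, -z); pixel columns grow to the right and rows downward; lengths in m; the calibration is good to about 2 mm. A picture is of the moment at which its call begins: read the wrist's pose just before it. calibration takes no time and is no camera call.
- ticket.hand_in(): hands the job in; it is judged then, once.
The state is a dict: "clock": time; "joints": joint angles; "qvel": joint speeds; "tau": joint torques, N m; "tcp_pos": TCP position; "orientation": TCP orientation; "contact_force": force on the tool from outside, world axes, zero at the start; "moment": the same for the moment, N m; "grip_width": finger opening in m; "gripper_force": force on a finger pad.
Only numpy, scipy, OpenCV 4.12 (cv2) and the standard library are available. Lean on these libraries where they do the work, as an engineer would, in place of code of your own. Each camera call takes 0.05 s, during which the arm holds its last target. There are 200 camera calls.

## Task

The square bin rail at the back of the packing bench is clamped down at one end only: at the other bracket the U-bolt is still missing. Take the larger of the two loose U-bolts and fit it there: over the rail, both legs down through the two holes of that bracket's saddle plate, fully home with its crown resting flat on the rail, ready for its nuts. Leave the smaller U-bolt, the tape roll and the spanner where they lie.

Things in the scene. Friction and masses are not known exactly. Their poses are not given: they have to be found in the camera images.
- ubolt: Larger loose U-bolt, the one to fit: square bend, bare 8 mm round steel rod, about 90 g. Origin: centre of the crown (cross piece) rod; x points along the legs, y along the crown. Leg centrelines at y = -25.5 and 25.5 mm (43 mm clear between, 59 mm over all); middle 37 mm of the crown straight; rounded tips. Starts lying flat, origin 4 mm up, legs roughly to the robot's left (+y).
- ubolt_tips (a point): Point midway between the larger U-bolt's two leg tips (79 mm from its origin along its x axis).
- ubolt_small: Smaller loose U-bolt of 6 mm rod lying flat on the bench, legs 33 mm apart and 55 mm long, same axes; too small for the rail. Leave it alone.
- rail: Bin rail, fixed: grey painted square tube 40 x 40 mm, 500 mm long, edges rounded 4 mm, along its y axis. Origin on the bench under its middle. Underside 65 mm, top 105 mm above the bench; clear bench under it between the brackets.
- stand_open: Bracket without a U-bolt, fixed, under the rail 160 mm from the rail's middle, at either end: dark steel, 84 mm across the rail, 162 mm along it, 60 mm high, hollow below the plate. Origin on the bench at its middle; y along the rail, x across, z up. With the U-bolt home, the U-bolt's origin is 109 mm above the bench, its tips 30 mm.
- plate_mid (a point): Middle of the open bracket at the top of its steel saddle plate, 65 mm up. The plate (84 across x 120 along the rail, 5 thick) has two round 10 mm holes, 25.5 mm either side of the rail's axis. It was not squared up: plate and holes stand up to 14 mm either way along the rail from this point. This offset is not reported: see or feel it. The plate slides only under 15 N or more.
- stand_done: The same bracket at the other end of the rail, fixed, with its U-bolt already fitted over the rail (crown top 113 mm above the bench) and nutted below; same axes. Small bolt heads hold either plate, 5.5 mm high, 33.5 mm off the rail's axis and 34 mm to either side of the bracket's middle.
- tape: Roll of packing tape, 104 mm diameter, 48 mm high, 76 mm hole, lying flat on the bench; origin at the centre of its underside. Leave it alone.
- spanner: Open-ended steel spanner, 160 mm long, lying on the bench; leave it alone.
Mind the look-alikes: they are no part of the job. What is shaped like the stand_open but purple is not meant. Leave any red look-alike of the ubolt alone.

How it is judged:
At the end, for the whole second after the job is handed in: The larger U-bolt sits at the bracket that had none, crown within 2.5 mm of the rail's top, leg tips at least 25 mm below the saddle plate, within 7 degrees of upright and of square to the rail, within 20 mm of the bracket's middle along the rail and 4 mm across it, at rest (z of ubolt in the frame of stand_open between 0.106 and 0.1115 m and x of ubolt in the frame of stand_open between -0.004 and 0.004 m and y of ubolt in the frame of stand_open between -0.02 and 0.02 m and angle between the x axis of ubolt and the z axis of stand_open, either way round below 0.12 rad and angle between the y axis of ubolt and the x axis of stand_open, either way round below 0.12 rad and linear speed of ubolt below 0.02 m/s and z of ubolt_tips in the frame of stand_open below 0.035 m); the robot touches nothing.
It fails at once if the smaller U-bolt is moved by more than 25 mm (distance of ubolt_small from where it was at the start of the episode above 0.025 m).
It fails at once if the tape roll is moved by more than 25 mm (distance of tape from where it was at the start of the episode above 0.025 m).
It fails at once if the spanner is moved by more than 25 mm (distance of spanner from where it was at the start of the episode above 0.025 m).
It also fails if it takes over 72 s, if anything falls off the work surface, if the arm or the gripper's body presses on something with over 40 N, if the wrist force passes 120 N, or if a joint passes its speed limit or range.

## Working session

There is one attempt and no reset: what is moved stays moved. The work goes in short steps, Python scripts to look and compute and a tool call to move; the robot and the scene stay as the last step left them, time stands still between calls to the robot, and variables do not carry over. Pictures are saved under pics/ and viewed, at most 10 in all, crops included, and the job is handed in when it is done.

Besides the shell and the picture viewer there is one more tool, called in YAML: its name, and indented under it one key for each argument. arm_command: Moves the arm, as the interface text tells. Its arguments: {"type":"object","properties":{"plan":{"type":"string"},"hand":{"type":"number"},"grip_force":{"type":"number"}},"required":["plan"]}

```bash
mkdir -p pics; cat > h.py <<'E'
import numpy as np, cv2
from scipy.spatial.transform import Rotation as R
from bench import r, eyes, ticket
def cam(name, obs=None):
    c=eyes.calibration(name); f=210/np.tan(np.radians(c["fov_y"])/2)
    if "origin" in c:
        a=np.array(c["attitude"]); 
        M=a if a.shape==(3,3) else (R.from_rotvec(a).as_matrix() if a.size==3 else R.from_quat(a).as_matrix())
        o=np.array(c["origin"])
    else:
        T=np.array(c["tool_from_camera"]); Rt=R.from_rotvec(obs["orientation"]).as_matrix()
        M=Rt@T[:3,:3]; o=Rt@T[:3,3]+np.array(obs["tcp_pos"])
    return f,c["cx"],c["cy"],M,o
def ray(C,u,v):
    f,cx,cy,M,o=C; return M@np.array([(u-cx)/f,-(v-cy)/f,-1.0])
def onz(C,u,v,z):
    d=ray(C,u,v); o=C[4]; return o+d*(z-o[2])/d[2]
def proj(C,p):
    f,cx,cy,M,o=C; q=M.T@(np.array(p)-o); return cx+f*q[0]/-q[2], cy-f*q[1]/-q[2]
def cloud(C,dep):
    f,cx,cy,M,o=C; v,u=np.mgrid[:420,:560]
    P=np.stack([(u-cx)/f*dep,-(v-cy)/f*dep,-dep],-1); return P@M.T+o
E
python3 - <<'E'
from h import *
o=r.get_obs(); print(o)
for n in("scene","top","wrist"): print(n,eyes.calibration(n))
for n in("scene","top"):
    p,d=eyes.grab_frame(n); np.save(n+"_d.npy",d); cv2.imwrite(f"pics/{n}0.png",p[:,:,::-1])
E
```

```text
{'clock': 0.0, 'joints': array([ 1.10793778,  0.4777904 ,  0.0223338 ,  1.55645276, -0.01149775,
        1.10930777, -0.08302766]), 'qvel': array([ 0.00034153,  0.00034587, -0.00014896, -0.00043968, -0.0015541 ,
       -0.0002237 , -0.00120428]), 'tau': array([-4.34534559e-04, -5.96453190e+01,  1.60747111e+00, -2.81195927e+01,
        1.24726858e-02,  9.38207289e-03, -1.42107348e-05]), 'tcp_pos': array([ 0.23423403, -0.63237365,  0.2063316 ]), 'orientation': array([-3.09052679e+00, -5.54177868e-01,  7.14507815e-04]), 'contact_force': array([ 0.11392992, -0.37788362, -0.28696571]), 'moment': array([-0.01182238,  0.01232066,  0.0250177 ]), 'gripper_force': 0.0, 'grip_width': 0.08530364868620728}
scene {'fov_y': 44.97201258456355, 'cx': 283.38067163343925, 'cy': 210.8873370481705, 'origin': array([0.96001599, 0.61494779, 0.90422083]), 'attitude': array([0.28461749, 0.92702243, 2.35072586])}
top {'fov_y': 50.26566186332043, 'cx': 278.6807759961368, 'cy': 211.61910708077707, 'origin': array([ 0.39694543, -0.02983234,  1.09009303]), 'attitude': array([ 0.07745306, -0.05502016, -1.58475553])}
wrist {'fov_y': 62.50305801754105, 'cx': 279.85842707157013, 'cy': 211.1421318581151, 'tool_from_camera': array([[-6.95321356e-04,  9.62750578e-01,  2.70390164e-01,
         6.89280976e-02],
       [ 9.99999526e-01,  4.85105316e-04,  8.44282201e-04,
         7.25080371e-04],
       [ 6.81665472e-04,  2.70390623e-01, -9.62750459e-01,
        -1.66876206e-01],
       [ 0.00000000e+00,  0.00000000e+00,  0.00000000e+00,
         1.00000000e+00]])}
```

View pics/top0.png

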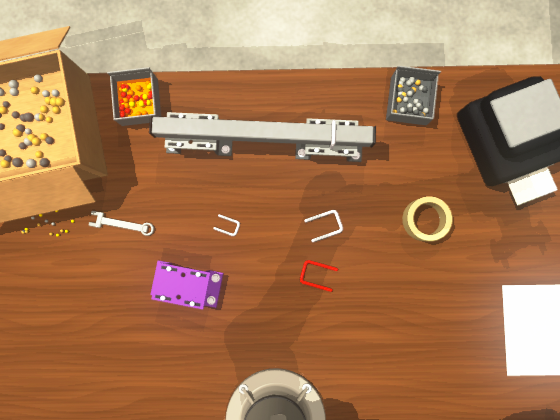

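View pics/scene0.png

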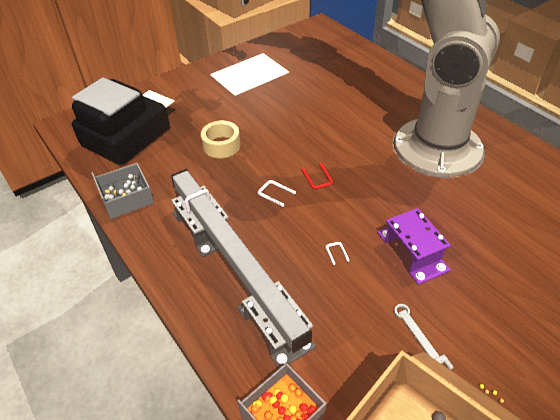

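Candidates in the top view:
- **U-bolts:** silver at (324,225), silver at (227,225) and red at (318,276). The larger silver one at (324,225) is the one to fit, with its crown at the right and legs towards +y.
- **Brackets:** left rail end at (192,133) with no U-bolt, right end at (331,135) with one fitted, and a purple one at (183,286). The left one is open.

Next I'll measure these and confirm them in a crop.

```bash
python3 - <<'E'
from h import *
p=cv2.imread("pics/top0.png"); d=np.load("top_d.npy"); C=cam("top")
P=cloud(C,d)
hsv=cv2.cvtColor(p,cv2.COLOR_BGR2HSV)
m=((hsv[...,1]<70)&(hsv[...,2]>130)).astype(np.uint8)
for name,(x0,y0,x1,y1) in dict(big=(295,200,355,250),small=(205,205,250,245)).items():
    mm=np.zeros_like(m); mm[y0:y1,x0:x1]=m[y0:y1,x0:x1]
    v,u=np.nonzero(mm); Q=np.array([onz(C,a,b,.004) for a,b in zip(u,v)])[:,:2]
    c,(w,h),a=cv2.minAreaRect((Q*1000).astype(np.float32))
    print(name,len(u),c,w,h,a); print(cv2.boxPoints((c,(w,h),a)).round(1).tolist(), Q.mean(0))
z=P[...,2]; print("bench z",np.median(z[240:260,100:140]), "ubolt?",z[225,300:350:8])
rm=(z>.098)&(z<.111)&(d>0); rm[:, :145]=0; rm[:,382:]=0; rm[:105]=0; rm[160:]=0
Q=P[rm]; print("rail",len(Q),cv2.minAreaRect((Q[:,:2]*1000).astype(np.float32)),np.median(Q[:,2]))
big=cv2.resize(p[100:250,140:390],None,fx=3,fy=3,interpolation=cv2.INTER_CUBIC); cv2.imwrite("pics/crop1.png",big)
E
```

```text
big 271 (454.2686767578125, -123.81602478027344) 58.218719482421875 82.87909698486328 17.58111572265625
[[414.0, -93.0999984741211], [439.0, -172.10000610351562], [494.5, -154.5], [469.5, -75.5]] [ 0.45637868 -0.13092529]
small 149 (457.4609069824219, 111.76070404052734) 57.829280853271484 39.174320220947266 69.18910217285156
[[428.8999938964844, 91.69999694824219], [465.5, 77.80000305175781], [486.0, 131.8000030517578], [449.3999938964844, 145.6999969482422]] [0.45617096 0.10751852]
bench z 5.846536413112169e-05 ubolt? [ 0.00100549  0.00057597 -0.00045736  0.00397705  0.00104834  0.01039512
 -0.00167239]
rail 3990 ((669.3734130859375, 19.264694213867188), (509.7003479003906, 57.42108154296875), 84.9961929321289) 0.10503074328822515
```

View pics/crop1.png

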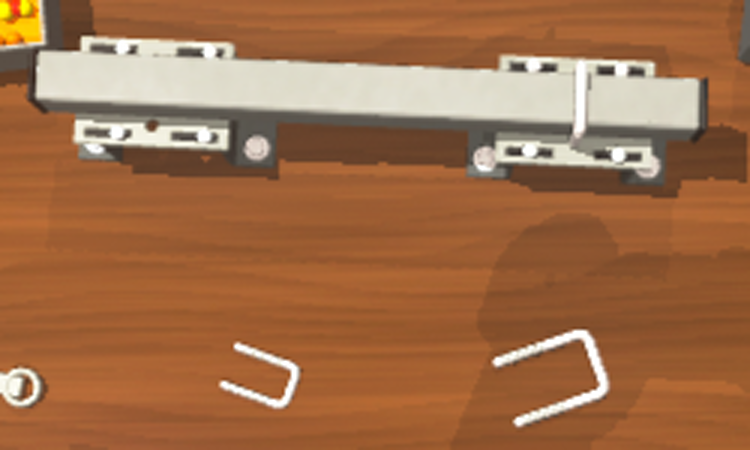

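The crop confirms the target: the large silver U-bolt measures 58x83 mm as expected, and the left bracket has none. One empty hole shows at crop (151,126), just in front of the rail. Next I'll measure the rail line and that hole.

```bash
cat > m1.py <<'E'
from h import *
p=cv2.imread("pics/top0.png"); d=np.load("top_d.npy"); C=cam("top"); P=cloud(C,d); z=P[...,2]
rm=((z>.1035)&(z<.1065)&(d>0)).astype(np.uint8); rm[:, :145]=0; rm[:,382:]=0; rm[:105]=0; rm[160:]=0
Q=P[rm>0][:,:2]*1000
vx,vy,x0,y0=cv2.fitLine(Q.astype(np.float32),cv2.DIST_HUBER,0,.01,.01).ravel()
if vy<0: vx,vy=-vx,-vy
u=np.array([vx,vy]); n=np.array([vy,-vx]); c=np.array([x0,y0])
t=(Q-c)@u; s=(Q-c)@n; print("dir",u,"c",c,"angle deg",np.degrees(np.arctan2(vy,vx)))
print("t",np.percentile(t,[.3,99.7]),"s",np.percentile(s,[1,50,99]))
mid=c+u*np.mean(np.percentile(t,[.3,99.7])); print("rail mid",mid,"open stand",mid+160*u,"done",mid-160*u)
g=cv2.cvtColor(p,cv2.COLOR_BGR2HSV)
roi=p[138:147,184:198].astype(int).sum(2); print(roi)
h=onz(C,190.3,142,.065)[:2]*1000; print("hole t,s",(h-mid)@u-160,(h-mid)@n)
E
python3 m1.py
```

```text
dir [0.06240264 0.99805105] c [665.9795    21.425142] angle deg 86.422264
t [-256.00530295  250.99842669] s [-1.89989626e+01 -1.47155563e-02  1.94206458e+01]
rail mid [665.82327104  18.92658324] open stand [675.80769372 178.61475463] done [ 655.83884836 -140.76158814]
[[325 297 291 293 294 292 291 267 259 258 261 259 260 260]
 [401 401 402 401 401 394 347 352 395 404 403 403 370 363]
 [405 405 407 407 374 283 222 220 295 392 406 408 403 402]
 [693 692 692 692 427 238 209 210 265 387 405 405 407 405]
 [708 709 708 708 447 241 213 215 480 666 688 686 687 685]
 [684 709 708 707 656 414 289 389 644 699 704 702 702 643]
 [682 710 709 711 705 693 690 691 702 705 704 704 646 402]
 [694 714 714 714 712 711 711 711 710 711 710 708 643 359]
 [714 716 714 714 713 712 712 711 711 710 708 708 641 420]]
hole t,s 8.01446910133464 -26.40765920166598
```

arm_command:
  plan: "0 0 0 -10.5;0 0 0 -10.5;0 0 0 -10.5;0 0 0 -10.5;0 0 0 -10.5;0 0 0 -10.5;0 0 0 -10.5;0 0 0 -10.5;0 0 0 -3"
  hand: -1
  grip_force: 20

```text
clock: 1.23
tcp_pos: [0.2342, -0.6327, 0.2067]
orientation: [-1.857, -2.533, -0.001]
contact_force: [-1.1, 0.4, -0.8]
grip_width: 0.0854
gripper_force: 0.0
```

arm_command:
  plan: "0.0286 0.0259 0.003 0;0.0286 0.0259 0.003 0;0.0286 0.0259 0.003 0;0.0286 0.0259 0.003 0;0.0286 0.0259 0.003 0;0.0286 0.0259 0.003 0;0.0286 0.0259 0.003 0;0.0286 0.0259 0.003 0;0.0286 0.0259 0.003 0;0.0286 0.0259 0.003 0;0.0286 0.0259 0.003 0;0.0286 0.0259 0.003 0;0.0286 0.0259 0.003 0;0.0286 0.0259 0.003 0;0 0 0 0;0 0 0 0"
  hand: -0.65

```text
clock: 3.22
tcp_pos: [0.4609, -0.1433, 0.165]
orientation: [-1.861, -2.53, 0.001]
contact_force: [-0.2, 0.0, -0.2]
grip_width: 0.0703
gripper_force: 0.0
```

```bash
cat > w.py <<'E'
import sys
from h import *
o=r.get_obs(); p,d=eyes.grab_frame("wrist"); C=cam("wrist",o)
cv2.imwrite("pics/%s.png"%sys.argv[1],p[:,:,::-1]); np.save(sys.argv[1]+"_d.npy",d)
np.savez(sys.argv[1],pos=o["tcp_pos"],ori=o["orientation"]); print(o["tcp_pos"],o["joints"],o["grip_width"],o["contact_force"])
E
python3 w.py w1; python3 - <<'E'
from h import *
o=dict(np.load("w1.npz")); o=dict(tcp_pos=o["pos"],orientation=o["ori"]); C=cam("wrist",o)
p=cv2.imread("pics/w1.png"); hsv=cv2.cvtColor(p,cv2.COLOR_BGR2HSV)
m=((hsv[...,1]<70)&(hsv[...,2]>120)).astype(np.uint8)
n,l,s,c=cv2.connectedComponentsWithStats(m)
for i in range(1,n):
    if s[i,4]<300: continue
    v,u=np.nonzero(l==i); Q=np.array([onz(C,a,b,.004)[:2] for a,b in zip(u,v)])*1000
    r_=cv2.minAreaRect(Q.astype(np.float32)); print(s[i],r_,cv2.boxPoints(r_).round(1).tolist())
print(proj(C,[.460,-.142,.004]))
E
```

```text
[ 0.46090229 -0.14326634  0.1650337 ] [ 0.66751836  0.26248065 -0.57051131  2.01658729  0.17871557  0.911232
  0.30467392] 0.07026436120958952 [-0.22492108  0.01840606 -0.1732648 ]
[ 247  121   65   89 1996] ((455.0546875, -124.38082885742188), (60.073585510253906, 83.22443389892578), 18.290040969848633) [[413.5, -94.30000305175781], [439.6000061035156, -173.3000030517578], [496.6000061035156, -154.5], [470.5, -75.4000015258789]]
[465 161  22  22 335] ((634.5419311523438, -72.9358901977539), (19.44664764404297, 19.715478897094727), 66.85910034179688) [[621.7000122070312, -78.0], [639.7999877929688, -85.80000305175781], [647.4000244140625, -67.9000015258789], [629.2999877929688, -60.099998474121094]]
[ 430  181  130  155 6850] ((720.060546875, -147.9605712890625), (158.98471069335938, 130.73240661621094), 85.99514770507812) [[649.2999877929688, -222.6999969482422], [779.7000122070312, -231.8000030517578], [790.7999877929688, -73.19999694824219], [660.4000244140625, -64.0999984741211]]
[149 261  40  52 597] ((379.5048522949219, -276.6732177734375), (67.66278839111328, 17.813190460205078), 80.02371215820312) [[364.8999938964844, -308.5], [382.3999938964844, -311.5], [394.1000061035156, -244.89999389648438], [376.6000061035156, -241.8000030517578]]
[372 261  38  41 484] ((600.8402709960938, -205.18798828125), (11.478774070739746, 62.05927276611328), 52.47248458862305) [[572.7000122070312, -190.8000030517578], [622.0, -228.60000610351562], [628.9000244140625, -219.5], [579.7000122070312, -181.6999969482422]]
(np.float64(279.0611431415163), np.float64(185.62139520068848))
```

View pics/w1.png

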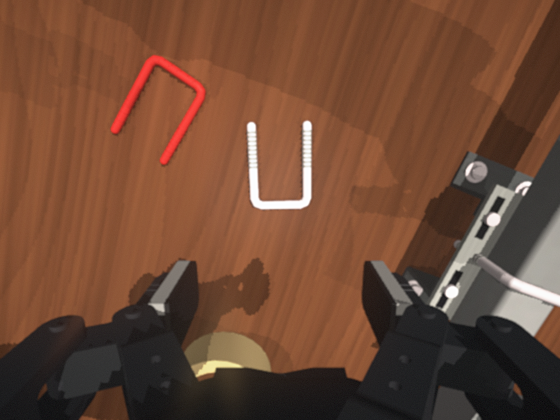

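The wrist view shows the U-bolt with its crown at (280,205) and legs up to row 123, lined up with the tool and clear of the red one. I'll descend now.

arm_command:
  plan: "0 0 0.025 -0.8;0 0 0.03 0;0 0 0.03 0;0 0 0.03 0;0 0 0.015 0;0 0 0.005 0;0 0 0.004 0;0 0 0 0"

```text
clock: 4.28
tcp_pos: [0.4619, -0.143, 0.0268]
orientation: [1.843, 2.543, 0.0]
contact_force: [0.3, 0.5, -0.3]
grip_width: 0.0701
gripper_force: 0.0
```

arm_command:
  plan: "0 0 0.004 0;0 0 0.003 0;0 0 0 0;0 0 0 0"

```text
clock: 4.78
tcp_pos: [0.4614, -0.1427, 0.0193]
orientation: [1.844, 2.544, 0.0]
contact_force: [0.4, -0.3, 0.2]
grip_width: 0.0706
gripper_force: 0.0
```

arm_command:
  plan: "0 0 0.003 0;0 0 0.002 0;0 0 0 0;0 0 0 0"

```text
clock: 5.28
tcp_pos: [0.4614, -0.1427, 0.0143]
orientation: [-1.844, -2.544, -0.0]
contact_force: [0.6, 0.0, 0.3]
grip_width: 0.0706
gripper_force: 0.0
```

arm_command:
  plan: "0 0 0 0;0 0 0 0;0 0 0 0;0 0 0 0;0 0 0 0"
  hand: 1

```text
clock: 5.9
tcp_pos: [0.4614, -0.1428, 0.0143]
orientation: [1.844, 2.544, 0.0]
contact_force: [0.1, 0.2, -1.3]
grip_width: 0.0001
gripper_force: 0.0
```

arm_command:
  plan: "0 0 -0.03 0;0 0 -0.05 0;0 0 -0.04 0;0 0 0 0;0 0 0 0"

```text
clock: 6.52
tcp_pos: [0.4608, -0.1429, 0.1338]
orientation: [-1.844, -2.543, 0.001]
contact_force: [-0.4, -0.4, -0.4]
grip_width: -0.0002
gripper_force: 0.0
```

arm_command:
  plan: "0 0 0 0;0 0 0 0;0 0 0 0;0 0 0 0"
  hand: -0.55

```text
clock: 7.02
tcp_pos: [0.4613, -0.1427, 0.1341]
orientation: [-1.843, -2.543, 0.0]
contact_force: [0.1, -0.2, 0.6]
grip_width: 0.0659
gripper_force: 0.0
```

```bash
cat > ub.py <<'E'
import sys
from h import *
k=sys.argv[1]; zz=float(sys.argv[2])
o=dict(np.load(k+".npz")); o=dict(tcp_pos=o["pos"],orientation=o["ori"]); C=cam("wrist",o)
Rt=R.from_rotvec(o["orientation"]).as_matrix()
p=cv2.imread("pics/%s.png"%k); hsv=cv2.cvtColor(p,cv2.COLOR_BGR2HSV)
m=((hsv[...,1]<70)&(hsv[...,2]>120)).astype(np.uint8)
n,l,s,c=cv2.connectedComponentsWithStats(m)
for i in range(1,n):
    if s[i,4]<300: continue
    v,u=np.nonzero(l==i); Q=np.array([(Rt.T@(onz(C,a,b,zz)-o["tcp_pos"]))[:2] for a,b in zip(u,v)])*1000
    r_=cv2.minAreaRect(Q.astype(np.float32)); 
    if 40<min(r_[1])<75: print("tool frame mm",s[i],r_,cv2.boxPoints(r_).round(1).tolist())
E
python3 w.py w2; python3 ub.py w2 .004
```

```text
[ 0.4613265  -0.14265722  0.13406738] [ 0.66123781  0.30856083 -0.57304818  2.04552675  0.22132024  0.8470227
  0.27855541] 0.06593691101632496 [ 0.12013529 -0.15340911  0.60894309]
tool frame mm [ 244  122   71   97 2352] ((19.675323486328125, -0.28914451599121094), (60.13591384887695, 83.28678131103516), 89.52316284179688) [[-22.200000762939453, -30.0], [61.099998474121094, -30.700000762939453], [61.599998474121094, 29.399999618530273], [-21.700000762939453, 30.100000381469727]]
```

arm_command:
  plan: "0 0 0.04 0;0 0 0.05 0;0 0 0.026 0;0 0 0.005 0;0 0 0.003 0;0 0 0.002 0;0 0 0 0;0 0 0 0"

```text
clock: 8.07
tcp_pos: [0.4618, -0.1429, 0.0089]
orientation: [1.843, 2.543, 0.0]
contact_force: [0.4, -0.3, 0.5]
grip_width: 0.0662
gripper_force: 0.0
```

arm_command:
  plan: "0 0 0.001 0;0 0 0.001 0;0 0 0 0;0 0 0 0"

```text
clock: 8.57
tcp_pos: [0.4614, -0.1427, 0.0063]
orientation: [-1.844, -2.544, 0.0]
contact_force: [-0.4, 0.1, -0.4]
grip_width: 0.0662
gripper_force: 0.0
```

arm_command:
  plan: "0 0 0 0;0 0 0 0;0 0 0 0"
  hand: 1
  grip_force: 25

```text
clock: 8.95
tcp_pos: [0.4614, -0.1428, 0.0063]
orientation: [-1.844, -2.544, 0.0]
contact_force: [-0.9, 0.7, 0.7]
grip_width: 0.0113
gripper_force: 0.0
```

arm_command:
  plan: "0 0 -0.01 0"

```text
clock: 9.07
tcp_pos: [0.4608, -0.1426, 0.0162]
orientation: [-1.843, -2.543, 0.001]
contact_force: [0.3, 0.3, 0.5]
grip_width: -0.0001
gripper_force: 0.0
```

```bash
python3 w.py w3; python3 ub.py w3 .004; python3 -c "
import numpy as np;d=np.load('w3_d.npy');print(d[::30,::40].round(3))"
```

```text
[ 0.46078788 -0.14257393  0.01615611] [ 0.56452221  0.49797018 -0.47825578  2.12558813  0.39636643  0.6050801
  0.12189086] -0.00014043157099867353 [0.34756387 0.34941124 0.52989632]
[[0.162 0.157 0.162 0.163 0.162 0.162 0.163 0.162 0.161 0.162 0.162 0.161
  0.161 0.162]
 [0.167 0.161 0.157 0.165 0.165 0.167 0.167 0.166 0.166 0.166 0.165 0.164
  0.166 0.164]
 [0.169 0.169 0.169 0.162 0.169 0.169 0.17  0.169 0.169 0.169 0.    0.169
  0.168 0.17 ]
 [0.164 0.174 0.172 0.166 0.172 0.173 0.173 0.172 0.173 0.173 0.173 0.172
  0.173 0.173]
 [0.174 0.177 0.177 0.17  0.177 0.177 0.177 0.175 0.177 0.177 0.176 0.176
  0.175 0.176]
 [0.181 0.182 0.182 0.181 0.181 0.181 0.182 0.181 0.181 0.18  0.181 0.181
  0.18  0.181]
 [0.186 0.185 0.177 0.185 0.185 0.185 0.185 0.185 0.18  0.185 0.184 0.185
  0.186 0.185]
 [0.19  0.19  0.189 0.19  0.19  0.19  0.19  0.19  0.183 0.19  0.19  0.188
  0.189 0.189]
 [0.194 0.194 0.195 0.195 0.195 0.193 0.189 0.194 0.188 0.193 0.195 0.195
  0.194 0.195]
 [0.2   0.199 0.2   0.199 0.199 0.199 0.192 0.133 0.191 0.199 0.199 0.198
  0.2   0.199]
 [0.205 0.205 0.204 0.205 0.204 0.205 0.109 0.118 0.109 0.11  0.204 0.205
  0.204 0.204]
 [0.21  0.21  0.21  0.21  0.094 0.1   0.086 0.121 0.086 0.099 0.094 0.21
  0.21  0.21 ]
 [0.217 0.217 0.083 0.083 0.216 0.101 0.076 0.216 0.076 0.101 0.215 0.083
  0.082 0.216]
 [0.221 0.074 0.074 0.082 0.099 0.067 0.068 0.076 0.067 0.068 0.1   0.082
  0.075 0.074]]
```

View pics/w3.png

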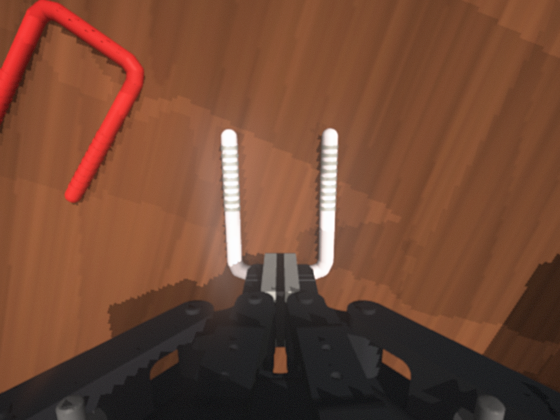

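The fingers shut above the U-bolt without touching it, so the real tip height needs measuring. The U-bolt itself hasn't moved.

```bash
python3 - <<'E'
from h import *
for k in("w3","w2"):
    o=dict(np.load(k+".npz")); o=dict(tcp_pos=o["pos"],orientation=o["ori"]); C=cam("wrist",o)
    Rt=R.from_rotvec(o["orientation"]).as_matrix(); P=(cloud(C,np.load(k+"_d.npy"))-o["tcp_pos"])@Rt*1000
    h=o["tcp_pos"][2]*1000
    m=(P[...,2]<h-14 if k=="w2" else P[...,2]<h-9)&(P[...,2]>-60)
    Q=P[m&(abs(P[...,1])<60)&(abs(P[...,0])<30)]; print(k,len(Q))
    for a in range(-60,60,5):
        S=Q[(Q[:,2]>=a)&(Q[:,2]<a+5)]
        if len(S)>5: print(a,len(S),np.percentile(S[:,0],[2,98]).round(),np.percentile(S[:,1],[2,98]).round())
E
```

```text
w3 2213
-60 259 [ 7. 11.] [-6.  7.]
-55 431 [ 6. 11.] [-13.  13.]
-50 416 [ 6. 11.] [-13.  13.]
-45 365 [ 6. 11.] [-13.  13.]
-40 338 [ 6. 11.] [-13.  13.]
-35 254 [ 6. 11.] [-12.  12.]
-30 34 [10. 11.] [-6.  6.]
5 116 [-17.  29.] [-27.  26.]
w2 3708
-60 904 [-11.  11.] [-45.  46.]
-55 783 [-11.  11.] [-46.  46.]
-50 702 [-11.  11.] [-46.  46.]
-45 629 [-11.  11.] [-45.  46.]
-40 493 [-11.  11.] [-43.  44.]
-35 197 [-11.   9.] [-33.  34.]
```

The wrist depth shows the fingertips ending about 30 mm behind the reported TCP, not 14 mm ahead of it. Closing on air agrees with that, so I'll go by the measurement and descend further with force checks.

arm_command:
  plan: "0 0 0 0;0 0 0 0;0 0 0 0;0 0 0 0"
  hand: -0.55

```text
clock: 9.62
tcp_pos: [0.4613, -0.1427, 0.0162]
orientation: [-1.844, -2.544, 0.0]
contact_force: [-0.8, 1.1, -0.3]
grip_width: 0.066
gripper_force: 0.0
```

arm_command:
  plan: "0 0 0.015 0;0 0 0.012 0;0 0 0.005 0;0 0 0.003 0;0 0 0 0;0 0 0 0"

```text
clock: 10.38
tcp_pos: [0.4617, -0.1428, -0.0184]
orientation: [1.843, 2.543, 0.0]
contact_force: [0.1, 0.2, 0.3]
grip_width: 0.0661
gripper_force: 0.0
```

```bash
python3 w.py w4; python3 - <<'E'
from h import *
k="w4"
o=dict(np.load(k+".npz")); o=dict(tcp_pos=o["pos"],orientation=o["ori"]); C=cam("wrist",o)
Rt=R.from_rotvec(o["orientation"]).as_matrix(); P=cloud(C,np.load(k+"_d.npy")); L=(P-o["tcp_pos"])@Rt*1000
m=(abs(L[...,0])<14)&(abs(abs(L[...,1])-38)<9)
z=P[...,2][m]*1000; print(np.histogram(z,bins=np.arange(-4,50,3)))
print("bench",np.median(P[20:60,200:350,2]))
E
```

```text
[ 0.46168259 -0.14279212 -0.01842882] [ 0.52479245  0.55840749 -0.432216    2.13786457  0.45274373  0.532322
  0.07149125] 0.06613955597475309 [0.11579517 0.20832852 0.28066572]
(array([  32, 2407,    0,   78,    0,   58,  167,  296,  347,  369,  427,
        415,  471,  488,  543,  543,  443]), array([-4, -1,  2,  5,  8, 11, 14, 17, 20, 23, 26, 29, 32, 35, 38, 41, 44,
       47]))
bench 0.000355128596335505
```

arm_command:
  plan: "0 0 0.005 0;0 0 0.003 0;0 0 0.0015 0;0 0 0 0;0 0 0 0"

```text
clock: 11.05
tcp_pos: [0.4615, -0.1428, -0.0282]
orientation: [1.844, 2.544, 0.0]
contact_force: [-0.8, -0.9, -0.7]
grip_width: 0.066
gripper_force: 0.0
```

arm_command:
  plan: "0 0 0 0;0 0 0 0;0 0 0 0;0 0 0 0"
  hand: 1
  grip_force: 25

```text
clock: 11.55
tcp_pos: [0.4615, -0.1428, -0.0279]
orientation: [1.843, 2.543, -0.0]
contact_force: [-2.3, 0.5, 4.8]
grip_width: 0.0574
gripper_force: 25.9
```

arm_command:
  plan: "0 0 -0.01 0;0 0 -0.015 0;0 0 -0.02 0;0 0 -0.011 10.2;0 0 0 10.2;0 0 0 10.2;0 0 0 10.2;0 0 0 10.2;0 0 0 10.2;0 0 0 10.2;0 0 0 10.2;0 0 0 10.2;0 0 0 10.2;0 0 0 9.7;0 0 0 0;0 0 0 0"

```text
clock: 13.55
tcp_pos: [0.4616, -0.1425, 0.0282]
orientation: [-3.14, 0.092, -0.001]
contact_force: [0.3, 0.0, -0.4]
grip_width: 0.0578
gripper_force: 27.3
```

```bash
python3 w.py w5; python3 ub.py w5 .06; python3 -c "
from h import *
o=r.get_obs();M=R.from_rotvec(o['orientation']).as_matrix();print(np.degrees(np.arctan2(M[1,0],M[0,0])))"
```

```text
[ 0.46160182 -0.1425412   0.02824215] [ 1.73167458e-01  4.32326812e-01 -3.11735833e-03  2.14678935e+00
  1.70168075e-03  5.61944018e-01 -1.46074199e+00] 0.057844372275418596 [ 0.31466155  0.04651179 -0.37396427]
tool frame mm [ 202  132  154  194 9177] ((20.35284423828125, 0.1158599853515625), (59.83247375488281, 83.99809265136719), 89.61931610107422) [[-21.799999237060547, -29.5], [62.20000076293945, -30.100000381469727], [62.5, 29.799999237060547], [-21.399999618530273, 30.299999237060547]]
-3.4161227890198087
```

View pics/w5.png

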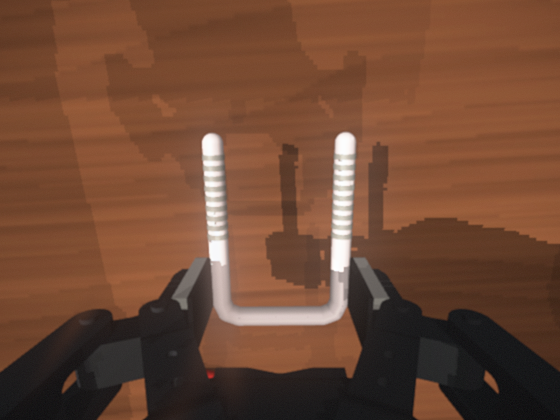

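The picture shows the U-bolt held level with its legs forward (tips at rows 135-140, crown at row 315). Next I'll take it to the rail middle and slide the legs under the rail.

arm_command:
  plan: "0.013 -0.0218 0.001 0;0.013 -0.0218 0.001 0;0.013 -0.0218 0.001 0;0.013 -0.0218 0.001 0;0.013 -0.0218 0.001 0;0.013 -0.0218 0.001 0;0.013 -0.0218 0.001 0;0.013 -0.0218 0.001 0;0 0 0 0;0 0 0 0"

```text
clock: 14.85
tcp_pos: [0.5757, 0.0244, 0.0196]
orientation: [3.139, -0.098, -0.001]
contact_force: [-0.5, -0.6, -1.4]
grip_width: 0.0575
gripper_force: 27.3
```

```bash
python3 w.py w6; python3 ub.py w6 .052; python3 - <<'E'
from h import *
o=dict(np.load("w6.npz")); o=dict(tcp_pos=o["pos"],orientation=o["ori"]); C=cam("wrist",o)
Rt=R.from_rotvec(o["orientation"]).as_matrix(); P=cloud(C,np.load("w6_d.npy")); L=(P-o["tcp_pos"])@Rt*1000
m=(abs(P[...,2]-.105)<.002); Q=L[m]; print(len(Q))
for y in(-60,-30,0,30,60):
    S=Q[abs(Q[:,1]-y)<5]; print(y,np.percentile(S[:,0],[2,98]) if len(S) else 0)
E
```

```text
[0.57568779 0.02435335 0.01955924] [-1.50575508e-01  5.58299022e-01 -3.03061594e-04  1.93280302e+00
  1.03183141e-03  6.51430993e-01 -1.78482387e+00] 0.05753734242000375 [-0.4928248  -0.57589814 -1.38245781]
tool frame mm [ 202  132  154  194 9128] ((20.654144287109375, 0.12700843811035156), (59.54179763793945, 83.4755859375), 89.62210083007812) [[-21.299999237060547, -29.399999618530273], [62.20000076293945, -29.899999618530273], [62.599998474121094, 29.600000381469727], [-20.899999618530273, 30.200000762939453]]
61655
-60 [-7.205035   91.26660643]
-30 [12.68378116 91.70570221]
0 [72.61630813 91.68238455]
30 [12.73950492 91.66201679]
60 [-7.2634924  91.37749576]
```

arm_command:
  plan: "0.012 0 0 0;0.012 0 0 0;0.012 0 0 0;0.012 0 0 0;0 0 0 0;0 0 -0.004 0;0 0 -0.004 0;0 0 -0.004 0;0 0 -0.004 0;0 0 -0.004 0;0 0 0 0"
  grip_force: 20

```text
clock: 16.27
tcp_pos: [0.6238, 0.0218, 0.0401]
orientation: [-3.14, 0.098, 0.001]
contact_force: [0.1, 0.3, -3.6]
grip_width: 0.0576
gripper_force: 22.5
```

```bash
python3 w.py w7; cat > tilt.py <<'E'
import sys
from h import *
k=sys.argv[1]
o=dict(np.load(k+".npz")); o=dict(tcp_pos=o["pos"],orientation=o["ori"]); C=cam("wrist",o)
Rt=R.from_rotvec(o["orientation"]).as_matrix(); L=(cloud(C,np.load(k+"_d.npy"))-o["tcp_pos"])@Rt*1000
p=cv2.imread("pics/%s.png"%k); hsv=cv2.cvtColor(p,cv2.COLOR_BGR2HSV)
m=(hsv[...,1]<70)&(hsv[...,2]>120)&(abs(L[...,1])<34)&(L[...,0]<62)&(L[...,0]>-40)&(L[...,2]>-75)&(L[...,2]<60)
Q=L[m]; 
for a in range(-40,65,6):
    S=Q[(Q[:,0]>=a)&(Q[:,0]<a+6)]
    if len(S)>8: print(a+3,len(S),"z",np.median(S[:,2]).round(1),"y",np.percentile(S[:,1],[2,98]).round(1))
E
python3 tilt.py w7
```

```text
[0.62375247 0.02184268 0.04011997] [-0.13739311  0.58749979  0.00340458  1.80788277 -0.00286398  0.74653446
 -1.76565936] 0.05758036654940187 [ 0.055763    0.25005106 -3.58885334]
-19 442 z -38.1 y [-18.2  24. ]
-13 1407 z -37.3 y [-23.9  26.9]
-7 364 z -35.4 y [-26.9  28. ]
-1 166 z -33.5 y [-23.7  27.5]
5 159 z -31.6 y [-25.   28.3]
11 85 z -30.6 y [-25.6  28.8]
23 79 z -64.2 y [-25.8  33.7]
29 3643 z -65.1 y [-32.6  32.7]
35 4028 z -65.2 y [-32.6  32.7]
41 4221 z -65.2 y [-32.7  32.6]
47 4415 z -65.2 y [-32.6  32.7]
53 4630 z -65.2 y [-32.6  32.6]
59 4894 z -65.0 y [-32.7  32.7]
```

It's pivoting as intended: tilt about 16° at 3.6 N. Continuing up.

arm_command:
  plan: "0 0 -0.004 0;0 0 -0.004 0;0 0 -0.004 0;0 0 -0.004 0;0 0 -0.004 0;0 0 -0.004 0;0 0 -0.004 0;0 0 -0.004 0;0 0 -0.004 0;0 0 -0.004 0;0 0 0 0"

```text
clock: 17.7
tcp_pos: [0.6241, 0.0218, 0.0803]
orientation: [-3.14, 0.098, -0.001]
contact_force: [-1.6, -0.2, -0.7]
grip_width: 0.0561
gripper_force: 21.7
```

```bash
python3 w.py w8; python3 tilt.py w8
```

```text
[0.62410676 0.02182523 0.08027521] [-0.13900601  0.5337024   0.00564921  1.7877917  -0.0039176   0.81969914
 -1.76475626] 0.0560979966669334 [-1.58329561 -0.20194113 -0.73858297]
-19 332 z -42.7 y [-19.4  23. ]
-13 1985 z -41.6 y [-25.6  26.7]
-7 562 z -32.9 y [-27.1  27.6]
-1 560 z -23.3 y [-28.1  27.9]
5 552 z -14.5 y [-29.1  28.5]
11 465 z -5.9 y [-29.3  27.8]
17 122 z -0.2 y [-29.2  27.6]
23 378 z -24.2 y [-32.6  32.4]
29 2119 z -25.0 y [-32.7  32.6]
35 2228 z -25.0 y [-32.4  32.6]
41 2296 z -25.0 y [-32.5  32.6]
47 2386 z -25.1 y [-32.6  32.6]
53 2490 z -25.0 y [-32.5  32.6]
59 2521 z -24.7 y [-32.7  32.5]
```

The tilt is about 56°, and the U-bolt has crept to the pads' lower edge. I don't need to force it upright. I'll back off with a firmer grip, turn it a quarter, hang its crown over the middle of the rail so gravity rights it, and regrip there.

arm_command:
  plan: "0 0 0 0;0 0 0 0;-0.008 0 0 0;-0.01 0 0 0;-0.012 0 0 0;-0.01 0 -0.01 0;0 0 -0.02 0;0 0 -0.025 0;0 0 -0.025 0;0 0 0 0"
  grip_force: 50

```text
clock: 19.0
tcp_pos: [0.5854, 0.0245, 0.1625]
orientation: [-3.139, 0.098, -0.008]
contact_force: [-0.0, 0.3, -0.2]
grip_width: 0.0004
gripper_force: 0.0
```

```bash
python3 w.py w9; python3 tilt.py w9
```

```text
[0.58537017 0.02453715 0.16247496] [-0.15329121  0.37504416  0.00623666  1.82423155 -0.00276677  0.93734404
 -1.77903294] 0.00038181219006066386 [-0.04955956  0.27472292 -0.16161812]
```

View pics/w9.png

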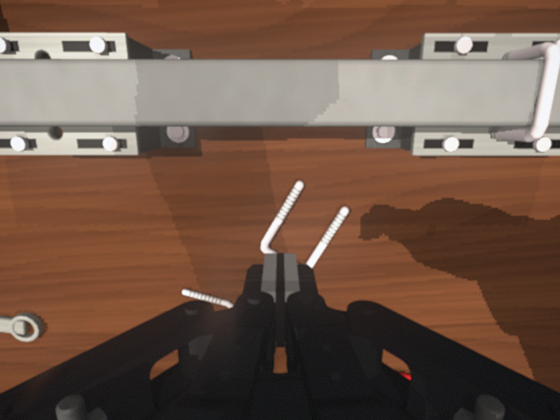

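The bend slipped out and the U-bolt dropped onto the bench in front of the rail (tips at (300,185) and (345,210), corner at (266,248)); nothing else moved. Both open-bracket holes show at (55,131) and (42,56). I'll relocate it and regrip farther down the legs. Then I'll tilt it by pressing its crown onto the rail top with the legs straddling the rail.

arm_command:
  plan: "-0.02 0 -0.01 0;-0.02 0 0 0;-0.02 0 0 0;0 0 0 0;0 0 0 0"
  hand: -0.5
  grip_force: 25

```text
clock: 19.68
tcp_pos: [0.5244, 0.028, 0.1694]
orientation: [3.14, -0.098, -0.0]
contact_force: [0.2, -0.1, -0.6]
grip_width: 0.0643
gripper_force: 0.0
```

```bash
python3 w.py wa; python3 ub.py wa .004; python3 - <<'E'
from h import *
o=dict(np.load("w9.npz")); o=dict(tcp_pos=o["pos"],orientation=o["ori"]); C=cam("wrist",o)
a=onz(C,55,131,.065)*1000;b=onz(C,42,56,.065)*1000; print("holes",a,b,(a+b)/2,np.linalg.norm(a-b))
mid=np.array([665.8,18.9]);u=np.array([.0624,.998]);n=np.array([.998,-.0624])
for q in(a,b): print("t",(q[:2]-mid)@u-160,"s",(q[:2]-mid)@n)
o=r.get_obs(); C=cam("wrist",o); p=cv2.imread("pics/wa.png");hsv=cv2.cvtColor(p,cv2.COLOR_BGR2HSV)
m=((hsv[...,1]<70)&(hsv[...,2]>120)).astype(np.uint8)
n_,l,s,c=cv2.connectedComponentsWithStats(m)
for i in range(1,n_):
    if s[i,4]>300: print(s[i],c[i])
E
```

```text
[0.52441038 0.02801589 0.16944645] [-1.68957326e-01  2.74771708e-01 -3.93217394e-03  1.95159023e+00
  1.48979089e-03  9.15339605e-01 -1.80677210e+00] 0.06427940018742208 [ 0.17458568 -0.12166055 -0.55821319]
tool frame mm [    0     0   560    70 16143] ((135.15213012695312, 4.2888946533203125), (54.697235107421875, 491.09588623046875), 0.04967324435710907) [[107.5999984741211, 249.8000030517578], [108.0, -241.3000030517578], [162.6999969482422, -241.1999969482422], [162.3000030517578, 249.89999389648438]]
tool frame mm [ 259  113   92  101 1960] ((20.53858184814453, 21.775054931640625), (83.9290542602539, 60.41193771362305), 29.642282485961914) [[-30.899999618530273, 27.299999237060547], [-1.0, -25.200000762939453], [72.0, 16.299999237060547], [42.099998474121094, 68.80000305175781]]
tool frame mm [178 230  55  47 643] ((-70.93882751464844, -79.942626953125), (40.452476501464844, 58.567604064941406), 17.171308517456055) [[-98.9000015258789, -57.900001525878906], [-81.5999984741211, -113.9000015258789], [-43.0, -101.9000015258789], [-60.29999923706055, -46.0]]
holes [653.16272444 188.29446149  65.        ] [704.77064373 185.29146702  65.        ] [678.96668408 186.79296426  65.        ] 51.695215529501354
t 8.267106573554571 s -23.18221540426249
t 8.490452257049355 s 28.509874896390922
[    0     0   560    70 16143] [341.13547668  21.40915567]
[   0   35  133   35 3691] [68.77106475 53.26117583]
[162  47  23  24 451] [173.18625277  58.48558758]
[369  47  30  30 546] [384.86996337  60.54945055]
[ 259  113   92  101 1960] [299.18265306 170.51734694]
[178 230  55  47 643] [211.68429238 251.15396579]
[  0 258  32  29 586] [ 14.37201365 271.44027304]
[169 259  29  31 430] [181.9372093  272.06046512]
```

arm_command:
  plan: "0.0136 0.0179 0 0;0 0 0.02 9.9;0 0 0.02 9.9;0 0 0.02 9.8;0 0 0 0;0 0 0 0"
  hand: -0.58

```text
clock: 20.48
tcp_pos: [0.5374, 0.0094, 0.1103]
orientation: [-3.012, 0.892, -0.001]
contact_force: [0.2, 0.1, -0.1]
grip_width: 0.0674
gripper_force: 0.0
```

```bash
python3 w.py wb; python3 ub.py wb .004
```

```text
[0.53738349 0.00941326 0.11030464] [-0.21463539  0.37054458  0.09964211  1.98136732 -0.05049898  0.7911984
 -2.23270171] 0.06741920712061632 [ 0.23437422  0.13417534 -0.11754676]
tool frame mm [    0     0   251   160 18174] ((116.76464080810547, -135.08547973632812), (228.26564025878906, 60.59917068481445), 61.11804962158203) [[35.099998474121094, -220.39999389648438], [88.19999694824219, -249.6999969482422], [198.39999389648438, -49.79999923706055], [145.39999389648438, -20.5]]
tool frame mm [ 243  140   77  103 2697] ((7.5489044189453125, 0.3214988708496094), (84.20767974853516, 60.23863983154297), 0.2512679994106293) [[-34.70000076293945, 30.299999237060547], [-34.400001525878906, -30.0], [49.79999923706055, -29.600000381469727], [49.5, 30.600000381469727]]
tool frame mm [ 197  309   70   48 1110] ((-122.23439025878906, -43.23725128173828), (58.33205032348633, 41.27854537963867), 77.6988525390625) [[-148.60000610351562, -67.30000305175781], [-108.30000305175781, -76.0999984741211], [-95.9000015258789, -19.100000381469727], [-136.1999969482422, -10.300000190734863]]
```

arm_command:
  plan: "0 0 0.04 0;0 0 0.045 0;0 0 0.035 0;0 0 0.01 0;0 0 0.005 0;0 0 0.0028 0;0 0 0 0;0 0 0 0"

```text
clock: 21.52
tcp_pos: [0.5372, 0.0094, -0.0273]
orientation: [-3.01, 0.897, -0.002]
contact_force: [-0.1, 0.1, -0.1]
grip_width: 0.0678
gripper_force: 0.0
```

arm_command:
  plan: "0 0 0 0;0 0 0 0;0 0 0 0;0 0 0 0"
  hand: 1
  grip_force: 30

```text
clock: 22.02
tcp_pos: [0.537, 0.0094, -0.0271]
orientation: [-3.01, 0.897, -0.001]
contact_force: [-1.6, -1.3, 7.9]
grip_width: 0.0575
gripper_force: 30.4
```

arm_command:
  plan: "0 0 -0.01 0;0 0 -0.025 0;0 0 -0.05 0;0 0 -0.05 0;0 0 -0.01 -9.97;0 0 0 -9.97;0 0 0 -9.97;0 0 0 -9.97;0 0 0 -9.97;0 0 0 -9.97;0 0 0 -9.97;0 0 0 -9.97;0 0 0 -9.97;0 0 0 -9.97;0 0 0 -9.97;0 0 0 -9.97;0 0 0 0;0 0 0 0"

```text
clock: 24.28
tcp_pos: [0.5365, 0.0092, 0.1172]
orientation: [2.293, 2.148, -0.0]
contact_force: [0.5, -0.0, -1.0]
grip_width: 0.0574
gripper_force: 32.6
```

```bash
python3 w.py wc; python3 tilt.py wc; cat > rail.py <<'E'
import sys
from h import *
k=sys.argv[1]
o=dict(np.load(k+".npz")); o=dict(tcp_pos=o["pos"],orientation=o["ori"])
M=R.from_rotvec(o["orientation"]).as_matrix(); yaw=np.degrees(np.arctan2(M[1,0],M[0,0]))
mid=np.array([665.8,18.9]);u=np.array([.0624,.998]);n=np.array([.998,-.0624]); q=o["tcp_pos"][:2]*1000-mid
print("yaw",yaw,"t",q@u,"s",q@n,"in tool",(M[:2,:2].T@(mid-o["tcp_pos"][:2]*1000)))
E
python3 rail.py wc
```

```text
[0.53651205 0.00915875 0.11716842] [ 0.14576617  0.3825358  -0.34296728  1.95290561  0.17061304  0.83377233
 -0.35467459] 0.05737279492433045 [ 0.52579808 -0.02586577 -1.02220317]
-31 996 z -34.9 y [-23.7  24.3]
-25 1180 z -33.7 y [-26.7  27.4]
-19 434 z -34.5 y [-28.5  29. ]
-13 439 z -34.5 y [-28.2  28.9]
-7 448 z -34.5 y [-28.1  28.6]
-1 449 z -34.6 y [-28.2  28.6]
5 492 z -34.7 y [-30.1  28.5]
11 1410 z -42.1 y [-33.8  33.6]
17 520 z -34.7 y [-28.4  29.4]
23 581 z -34.7 y [-28.4  29.4]
29 568 z -34.7 y [-28.3  29.5]
35 613 z -34.7 y [-28.3  29.5]
41 608 z -34.6 y [-28.1  29.5]
47 448 z -33.8 y [-27.7  29.1]
yaw 86.26038975351526 t -17.789339703541426 s -128.42152386450815 in tool [ 18.15295448 128.37732402]
```

arm_command:
  plan: "0.003 0.0214 0 0;0.003 0.0214 0 0;0.003 0.0214 0 0;0.003 0.0214 0 0;0.003 0.0214 0 0;0.003 0.0214 0 0.1;0 0 0 0;0 0 0 0"

```text
clock: 25.32
tcp_pos: [0.665, 0.0194, 0.1167]
orientation: [-2.291, -2.149, 0.002]
contact_force: [-0.2, 0.5, -0.6]
grip_width: 0.057
gripper_force: 32.6
```

```bash
cat >> rail.py <<'E'
C=cam("wrist",o); P=cloud(C,np.load(k+"_d.npy")); L=(P-o["tcp_pos"])@M*1000
Q=L[abs(P[...,2]-.105)<.0025]
for a in range(-40,121,20):
    S=Q[abs(Q[:,0]-a)<4]
    if len(S)>30: print(a,np.percentile(S[:,1],[1,99]).round(1),np.percentile(S[:,1],[1,99]).mean().round(2))
E
python3 w.py wd; python3 rail.py wd
```

```text
[0.66497246 0.01941592 0.1166936 ] [ 0.09583243  0.57007573 -0.31011366  1.64141706  0.20216447  0.96301916
 -0.34839123] 0.05703200228279853 [-0.22946242  0.54000519 -0.58691654]
yaw 86.33318958936607 t 0.46324961675062537 s -0.8580786496371032 in tool [-0.46193905  0.85884111]
-40 [-16.9  21. ] 2.07
-20 [-17.   20.6] 1.82
0 [-17.1  21.1] 2.04
20 [-17.2  21.1] 1.96
40 [-17.1  20.8] 1.88
60 [-17.   20.9] 1.91
80 [-17.   20.7] 1.85
100 [-16.9  20.8] 1.91
120 [-17.3  21. ] 1.84
```

View pics/wd.png

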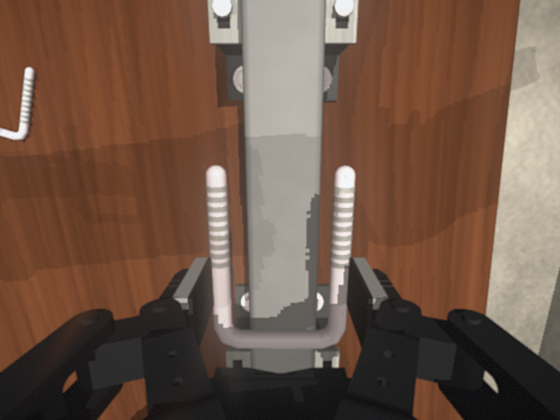

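The legs straddle the rail in the picture: legs at columns 217 and 343, rail from 245 to 322, and parallel to it. I'll shift 1.3 mm and lower until the crown touches.

arm_command:
  plan: "0 0.0013 0.01 0;0 0 0.012 0;0 0 0.01 0;0 0 0.003 0;0 0 0.002 0;0 0 0.002 0;0 0 0.002 0;0 0 0.002 0;0 0 0 0"

```text
clock: 26.5
tcp_pos: [0.6677, 0.02, 0.0754]
orientation: [2.29, 2.15, 0.002]
contact_force: [-3.1, 1.0, 6.0]
grip_width: 0.0573
gripper_force: 33.4
```

arm_command:
  plan: "0 0 0.002 0;0 0 0.002 0;0 0 0.002 0;0 0 0.002 0;0 0 0.002 0;0 0 0 0"

```text
clock: 27.25
tcp_pos: [0.6681, 0.0214, 0.0657]
orientation: [2.289, 2.151, 0.005]
contact_force: [-1.9, 3.9, 7.7]
grip_width: 0.0571
gripper_force: 33.8
```

```bash
python3 w.py we; python3 tilt.py we
```

```text
[0.66806061 0.02143071 0.06570335] [ 0.08528349  0.63120081 -0.2985569   1.6681277   0.22624781  0.87381499
 -0.36672058] 0.05712043861167431 [-1.89911165  3.89567482  7.7471467 ]
-31 1279 z -46.9 y [-22.4  25. ]
-25 693 z -45.4 y [-26.2  28.4]
-19 1023 z -40.2 y [-27.   28.6]
-13 1445 z -39.7 y [-27.1  28. ]
-7 1675 z -39.2 y [-26.9  27.4]
-1 1703 z -39.1 y [-27.1  27.6]
5 1756 z -39.2 y [-27.4  27.4]
11 2012 z -39.2 y [-32.1  32. ]
17 1839 z -39.2 y [-27.3  28.4]
23 1899 z -39.2 y [-27.3  28.6]
29 1894 z -39.2 y [-27.1  28.6]
35 1951 z -39.2 y [-27.1  28.4]
41 1863 z -39.3 y [-26.7  27.7]
47 1604 z -39.4 y [-18.1  17.6]
53 1685 z -39.5 y [-18.7  17.6]
59 1763 z -39.4 y [-18.8  17.6]
```

It's tilting as planned, about 24° at 8 N. Continuing down.

arm_command:
  plan: "0 0 0.002 0;0 0 0.002 0;0 0 0.002 0;0 0 0.002 0;0 0 0.002 0;0 0 0.002 0;0 0 0 0"

```text
clock: 28.18
tcp_pos: [0.6681, 0.0206, 0.0535]
orientation: [2.289, 2.15, 0.004]
contact_force: [-2.8, 2.4, 7.7]
grip_width: 0.0573
gripper_force: 32.9
```

```bash
python3 w.py wf; python3 - <<'E'
from h import *
k="wf"
o=dict(np.load(k+".npz")); o=dict(tcp_pos=o["pos"],orientation=o["ori"]); C=cam("wrist",o)
M=R.from_rotvec(o["orientation"]).as_matrix(); P=cloud(C,np.load(k+"_d.npy")); L=(P-o["tcp_pos"])@M*1000
m=(abs(abs(L[...,1])-25)<2.2)&(P[...,2]<.12)&(L[...,0]>-40)&(L[...,0]<60)&(P[...,2]>.02)
for a in range(-40,60,6):
    S=P[m&(L[...,0]>=a)&(L[...,0]<a+6)]
    if len(S)>8: print(a+3,len(S),"worldz",np.percentile(S[:,2]*1000,[10,50,90]).round(1))
E
```

```text
[0.66807109 0.02059314 0.05354655] [ 0.08287901  0.64590895 -0.29415603  1.67418198  0.23270344  0.85371392
 -0.37124838] 0.05731356937462986 [-2.78579467  2.36637407  7.66126157]
-25 298 worldz [107.6 109.3 110.7]
-19 507 worldz [102.9 105.4 107.8]
-13 461 worldz [ 97.8 100.2 102.6]
-7 439 worldz [92.5 94.9 97.4]
-1 386 worldz [87.8 89.7 92.4]
5 336 worldz [82.5 84.9 87.4]
11 272 worldz [77.2 79.6 82.1]
17 190 worldz [72.1 74.6 76.8]
23 126 worldz [66.9 69.7 71.7]
29 71 worldz [62.  64.4 66.3]
```

arm_command:
  plan: "0 0 0.002 0;0 0 0.002 0;0 0 0.002 0;0 0 0.002 0;0 0 0 0"

```text
clock: 28.85
tcp_pos: [0.6682, 0.0189, 0.0465]
orientation: [2.29, 2.148, 0.002]
contact_force: [-4.3, -1.0, 12.6]
grip_width: 0.0572
gripper_force: 33.0
```

arm_command:
  plan: "0 0 0 0;0 0 0 0;0 0 0 0;0 0 0 0;0 0 0 0;0 0 0 0"
  hand: -0.6

```text
clock: 29.6
tcp_pos: [0.6672, 0.0193, 0.0439]
orientation: [-2.291, -2.15, 0.0]
contact_force: [0.6, -0.7, 0.0]
grip_width: 0.0681
gripper_force: 0.0
```

```bash
python3 w.py wg; cat > leg.py <<'E'
import sys
from h import *
k=sys.argv[1]
o=dict(np.load(k+".npz")); o=dict(tcp_pos=o["pos"],orientation=o["ori"]); C=cam("wrist",o)
M=R.from_rotvec(o["orientation"]).as_matrix(); P=cloud(C,np.load(k+"_d.npy")); L=(P-o["tcp_pos"])@M*1000
p=cv2.imread("pics/%s.png"%k); hsv=cv2.cvtColor(p,cv2.COLOR_BGR2HSV)
m=(hsv[...,1]<70)&(hsv[...,2]>110)&(abs(L[...,1])<32)&(L[...,0]>-60)&(L[...,0]<60)&(P[...,2]>.107)
Q=L[m]; Z=P[...,2][m]
print("crown",len(Q),"x",np.percentile(Q[:,0],[2,50,98]).round(1),"y",np.percentile(Q[:,1],[1,99]).round(1),"z",np.percentile(Z,[5,50,98]).round(4)) if len(Q) else print("none")
if len(Q)>50: print(cv2.minAreaRect(Q[:,:2].astype(np.float32)))
m=(abs(abs(L[...,1])-26)<3)&(P[...,2]<.107)&(L[...,0]>-60)&(L[...,0]<60)&(P[...,2]>.02)&(hsv[...,1]<70)&(hsv[...,2]>110)
for a in range(20,107,8):
    S=L[m&(P[...,2]*1000>=a)&(P[...,2]*1000<a+8)]
    if len(S)>8: print("z",a+4,len(S),"x",np.percentile(S[:,0],[10,50,90]).round(1))
E
python3 leg.py wg
```

```text
[0.66719015 0.01932642 0.04393391] [ 0.08150797  0.65752134 -0.29037078  1.6790221   0.23725688  0.83980551
 -0.37419749] 0.0680848368930827 [ 0.56360126 -0.6924949   0.01780347]
crown 65 x [-22.4  10.4  58.8] y [-14.4  28.1] z [0.107  0.1073 0.109 ]
((17.082992553710938, 2.876585006713867), (35.03971481323242, 88.34799194335938), 79.27236938476562)
z 104 14 x [-23.2 -22.7 -22. ]
```

View pics/wg.png

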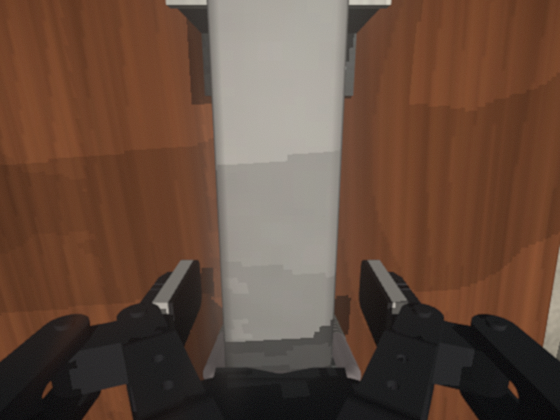

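The U-bolt has let go and hangs on the rail; its bends show at (215,355) and (340,350). I'll raise the tool and measure it before regripping.

arm_command:
  plan: "0 0 -0.02 0;0 0 -0.03 0;0 0 -0.04 0;-0.012 0 0 0;-0.015 0 0 0;0 0 0 0;0 0 0 0"

```text
clock: 30.52
tcp_pos: [0.6648, -0.0076, 0.133]
orientation: [-2.29, -2.149, 0.002]
contact_force: [1.3, 0.6, -0.4]
grip_width: 0.0683
gripper_force: 0.0
```

```bash
python3 w.py wh; python3 leg.py wh; python3 rail.py wh
```

```text
[ 0.66484048 -0.00763731  0.13304839] [ 0.13774528  0.55216162 -0.31114203  1.62978197  0.19243071  0.99160422
 -0.29976167] 0.0683381477905786 [ 1.27317125  0.56724338 -0.38084055]
crown 1260 x [-1.5  3.3  6.2] y [-24.8  28. ] z [0.1086 0.1121 0.1141]
((6.247829437255859, 2.922779083251953), (105.849365234375, 52.56767654418945), 22.527420043945312)
z 48 19 x [11.  11.5 12.2]
z 56 29 x [10.1 10.7 11.2]
z 64 40 x [ 9.2 10.  10.7]
z 72 67 x [ 7.9  9.1 10. ]
z 80 67 x [6.5 8.1 9.1]
z 88 72 x [5.7 7.4 8.4]
z 96 85 x [4.8 6.6 7.5]
z 104 87 x [4.5 5.9 6.7]
yaw 86.34748221526789 t -26.544111187091445 s 0.698326295047087 in tool [26.5445339  -0.73298461]
-40 [-18.8  19. ] 0.08
-20 [-18.4  19.1] 0.32
0 [-27.5  30.5] 1.51
20 [-18.6  19.3] 0.39
40 [-18.6  19.4] 0.39
60 [-18.6  19.4] 0.42
80 [-18.6  19.4] 0.41
100 [-18.6  19.2] 0.31
120 [-18.6  19.5] 0.46
```

arm_command:
  plan: "0.004 0.001 0 0;0 0 0.02 0;0 0 0.025 0;0 0 0.025 0;0 0 0.01 0;0 0 0.005 0;0 0 0 0;0 0 0 0"

```text
clock: 31.58
tcp_pos: [0.6674, -0.0036, 0.0499]
orientation: [2.29, 2.149, 0.002]
contact_force: [-0.6, 0.7, 0.1]
grip_width: 0.0681
gripper_force: 0.0
```

arm_command:
  plan: "0 0 0 0;0 0 0 0;0 0 0 0;0 0 0 0"
  hand: 1
  grip_force: 50

```text
clock: 32.08
tcp_pos: [0.6667, -0.0036, 0.0502]
orientation: [2.291, 2.15, 0.0]
contact_force: [-2.9, -0.4, 5.1]
grip_width: 0.057
gripper_force: 52.1
```

arm_command:
  plan: "0 0 -0.008 0;0 0 -0.017 0;0 0 -0.02 0;0 0 -0.015 0;0 0 0 0;0 0 0 0"

```text
clock: 32.83
tcp_pos: [0.6667, -0.0036, 0.1094]
orientation: [2.291, 2.15, 0.0]
contact_force: [-2.8, 0.0, 0.7]
grip_width: 0.0573
gripper_force: 55.0
```

```bash
cat > leg2.py <<'E'
import sys
from h import *
k=sys.argv[1]
o=dict(np.load(k+".npz")); o=dict(tcp_pos=o["pos"],orientation=o["ori"]); C=cam("wrist",o)
M=R.from_rotvec(o["orientation"]).as_matrix(); P=cloud(C,np.load(k+"_d.npy")); L=(P-o["tcp_pos"])@M*1000
p=cv2.imread("pics/%s.png"%k); hsv=cv2.cvtColor(p,cv2.COLOR_BGR2HSV)
m=(hsv[...,1]<70)&(hsv[...,2]>110)&(L[...,0]>-40)&(L[...,0]<40)
for s in(-1,1):
  mm=m&(abs(L[...,1]*s-26)<6)
  for a in range(-30,45,10):
    S=L[mm&(L[...,2]>=a)&(L[...,2]<a+10)&(P[...,2]>.01)]
    if len(S)>8: print("leg",s,"z",a+5,len(S),"x",np.percentile(S[:,0],[10,50,90]).round(1),"y",np.percentile(S[:,1],[3,97]).round(1))
S=L[m&(L[...,2]<-50)&(L[...,2]>-70)&(abs(L[...,1])<24)]
if len(S)>8: print("crown z",np.percentile(S[:,2],[3,50]).round(1),"x",np.percentile(S[:,0],[3,50,97]).round(1))
for y in(-15,-5,5,15):
    T=S[abs(S[:,1]-y)<4]
    if len(T)>4: print(y,T[:,0].mean().round(2))
E
python3 w.py wi; python3 leg2.py wi; python3 rail.py wi
```

```text
[ 0.66665062 -0.00360238  0.1094112 ] [ 0.12786633  0.57909006 -0.30648813  1.64433156  0.20449859  0.94957748
 -0.31445992] 0.05732460685844977 [-2.81232372e+00  1.53453752e-03  7.47603060e-01]
leg -1 z -25 196 x [-0.2  2.2  3. ] y [-28.1 -21.1]
leg -1 z -15 149 x [0.  2.5 3.1] y [-27.9 -20.9]
leg -1 z -5 138 x [0.1 2.5 3.3] y [-28.2 -20.9]
leg -1 z 5 149 x [-22.8   2.    3.2] y [-28.1 -20. ]
leg -1 z 15 43 x [1.6 2.8 3.3] y [-27.7 -21.9]
leg 1 z -25 144 x [0.1 1.7 2.3] y [21.9 27.7]
leg 1 z -15 93 x [1.3 2.1 2.6] y [22.8 28.5]
leg 1 z -5 95 x [0.8 2.1 2.6] y [21.7 29.3]
leg 1 z 5 85 x [0.9 2.1 2.7] y [22.1 29. ]
leg 1 z 15 48 x [0.5 2.  2.7] y [22.1 29.2]
crown z [-63.4 -61.7] x [-4.1  0.4  2.6]
-15 0.16
-5 -0.11
5 -0.16
15 -0.25
yaw 86.37223084547406 t -22.404292551762587 s 2.253071208196885 in tool [22.40346293 -2.27274003]
-20 [-20.3  17.7] -1.29
0 [-26.5  27.3] 0.37
20 [-20.   17.7] -1.16
40 [-19.9  17.7] -1.12
60 [-20.2  17.8] -1.21
80 [-20.1  17.7] -1.21
100 [-20.1  17.9] -1.08
120 [-20.2  18.1] -1.06
```

The U-bolt is upright in the grip, with both legs vertical to within 1° and the tips about 90 mm up. I'll carry it along the rail to just short of the holes and measure them close up.

arm_command:
  plan: "0.02 -0.0011 0 0;0.028 0 0 0;0.028 0 0 0;0.028 0 0 0;0.028 0 0 0;0.028 0 0 0;0 0 0 0;0 0 0 0"

```text
clock: 33.88
tcp_pos: [0.676, 0.1561, 0.1087]
orientation: [2.29, 2.15, 0.0]
contact_force: [-0.4, -0.6, -1.4]
grip_width: 0.0576
gripper_force: 54.9
```

```bash
cat > hole.py <<'E'
import sys
from h import *
k=sys.argv[1]
o=dict(np.load(k+".npz")); o=dict(tcp_pos=o["pos"],orientation=o["ori"]); C=cam("wrist",o)
M=R.from_rotvec(o["orientation"]).as_matrix(); p=cv2.imread("pics/%s.png"%k); g=cv2.cvtColor(p,cv2.COLOR_BGR2GRAY)
T=lambda u,v,z:((onz(C,u,v,z)-o["tcp_pos"])@M*1000)
m=(g<95).astype(np.uint8); cs,_=cv2.findContours(m,cv2.RETR_LIST,cv2.CHAIN_APPROX_NONE)
for c in cs:
    if len(c)<12 or len(c)>400: continue
    Q=np.array([T(*q[0],.065) for q in c])[:,:2].astype(np.float32)
    (x,y),(w,h),a=cv2.minAreaRect(Q)
    if 6<w<14 and 6<h<14 and abs(x)<70 and 18<abs(y)<33: print("blob px",c.mean((0,1)).round(),"tool",round(x,1),round(y,1),"size",round(w,1),round(h,1))
E
python3 w.py wj; python3 leg2.py wj; python3 rail.py wj; python3 hole.py wj
```

```text
[0.67595775 0.15614799 0.10871637] [-0.10247422  0.621691   -0.31626288  1.57218607  0.21995731  0.98270177
 -0.54884366] 0.05757932009455345 [-0.44624047 -0.63127052 -1.43367804]
leg -1 z -25 191 x [0.  2.2 2.9] y [-28. -21.]
leg -1 z -15 150 x [0.4 2.4 3.2] y [-28.3 -20.9]
leg -1 z -5 135 x [0.5 2.4 3.2] y [-28.1 -20.9]
leg -1 z 5 102 x [0.8 2.5 3.3] y [-28.4 -20.9]
leg -1 z 15 55 x [1.2 2.6 3.2] y [-28.  -21.5]
leg -1 z 45 680 x [-4.8 15.9 36.5] y [-31.7 -25.1]
leg 1 z -25 122 x [0.7 1.8 2.3] y [22.3 27.7]
leg 1 z -15 89 x [0.8 2.  2.5] y [21.7 28.8]
leg 1 z -5 99 x [0.  2.  2.6] y [21.7 29.6]
leg 1 z 5 82 x [0.  2.  2.6] y [21.6 29.1]
leg 1 z 15 46 x [-0.2  1.9  2.5] y [21.9 29. ]
leg 1 z 45 893 x [-19.8  12.9  35.9] y [23.7 31.6]
crown z [-63.4 -61.6] x [-3.9  0.4  2.5]
-15 0.13
-5 -0.1
5 -0.2
15 -0.15
yaw 86.39002105978078 t 137.60733944624977 s 1.5731597329733762 in tool [-137.6152318    -1.49587872]
-20 [-19.4  18.6] -0.37
0 [-25.9  27.3] 0.71
20 [-19.4  18.3] -0.59
40 [-19.3  18.6] -0.36
60 [-19.2  18.6] -0.3
80 [-19.2  18.6] -0.3
100 [-19.2  18.8] -0.21
120 [-19.6  19.7] 0.01
```

View pics/wj.png

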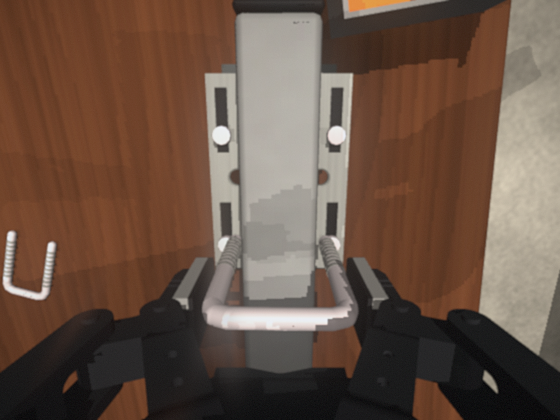

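The last picture shows the U-bolt upright (crown at row 318) and the holes at (236,176) and (322,177), either side of the rail. Now working out how far ahead they are.

```bash
python3 - <<'E'
from h import *
k="wj"
o=dict(np.load(k+".npz")); o=dict(tcp_pos=o["pos"],orientation=o["ori"]); C=cam("wrist",o)
M=R.from_rotvec(o["orientation"]).as_matrix(); p=cv2.imread("pics/%s.png"%k); hsv=cv2.cvtColor(p,cv2.COLOR_BGR2HSV)
T=lambda u,v,z:((onz(C,u,v,z)-o["tcp_pos"])@M*1000)
for x0,x1 in((224,241),(317,334)):
    m=(hsv[160:195,x0:x1,1]>70)|(hsv[160:195,x0:x1,2]<90); n,l,s,c=cv2.connectedComponentsWithStats(m.astype(np.uint8))
    for i in range(1,n):
        if s[i,4]>15:
            a=s[i]; print(a,c[i]+[x0,160]); A=T(a[0]+x0-.5,a[1]+160-.5,.065);B=T(a[0]+a[2]+x0-.5,a[1]+a[3]+160-.5,.065); print(A[:2].round(1),B[:2].round(1),"centre",((A+B)/2)[:2].round(1))
A=T(236,148,.065)
P=cloud(C,np.load("wj_d.npy")); L=(P-o["tcp_pos"])@M*1000
print("plate z check",np.median(P[160:170,212:222,2]),np.median(P[160:170,338:346,2]))
E
```

```text
[ 7 10  9 15 97] [235.42268041 176.62886598]
[ 35.5 -29.6] [ 26.2 -24.4] centre [ 30.8 -27. ]
[  1  10   9  14 107] [321.59813084 176.44859813]
[35.4 23.6] [26.7 29.4] centre [31.1 26.5]
plate z check 0.06525475150495007 0.06525748793254242
```

arm_command:
  plan: "0.016 -0.0004 0 0;0.016 0 0 0;0 0 0 0;0 0 0.01 0;0 0 0.008 0;0 0 0.002 0;0 0 0.002 0;0 0 0.002 0;0 0 0.002 0;0 0 0.002 0;0 0 0 0"

```text
clock: 35.3
tcp_pos: [0.6773, 0.188, 0.0808]
orientation: [-2.291, -2.15, 0.0]
contact_force: [0.1, -0.2, -1.3]
grip_width: 0.0573
gripper_force: 54.9
```

```bash
python3 w.py wk; python3 rail.py wk; python3 leg2.py wk
```

```text
[0.67728183 0.18796877 0.08082293] [-0.15134704  0.66563982 -0.31070301  1.56438479  0.23450817  0.94875572
 -0.60047911] 0.05728136866581363 [ 0.07259464 -0.19899276 -1.29177877]
yaw 86.36890920622263 t 169.4470989302987 s 0.9089753363435499 in tool [-169.45653211   -0.75129736]
-40 [-18.7  19.1] 0.21
-20 [-19.   19.4] 0.19
0 [-27.   27.7] 0.35
20 [-18.6  19.1] 0.24
40 [-18.4  19.2] 0.4
60 [-18.6  19.3] 0.39
80 [-18.9  19.7] 0.37
leg -1 z -25 199 x [-0.   2.2  3.1] y [-28.2 -21.1]
leg -1 z -15 142 x [0.7 2.4 3.1] y [-28.4 -20.9]
leg -1 z -5 100 x [1.7 2.7 3.2] y [-28.3 -21.9]
leg -1 z 5 112 x [ 2.6  3.6 26.9] y [-31.8 -23.3]
leg -1 z 15 1060 x [-31.5  13.1  34.1] y [-31.6 -24.8]
leg 1 z -25 140 x [ 0.6  1.9 24.1] y [20.1 29. ]
leg 1 z -15 103 x [1.2 2.  2.6] y [21.8 29. ]
leg 1 z -5 93 x [1.2 2.  2.4] y [23.1 29.5]
leg 1 z 5 110 x [ 1.7  2.5 26.5] y [24.1 31.6]
leg 1 z 15 769 x [ 4.2 20.1 35.7] y [25.4 31.7]
crown z [-63.4 -61.6] x [-4.   0.4  2.5]
-15 0.11
-5 -0.12
5 -0.19
15 -0.22
```

The tips are about 61 mm up, just below the plate top, with no force, so they're in the holes. Continuing down.

arm_command:
  plan: "0 0 0.003 0;0 0 0.003 0;0 0 0.003 0;0 0 0.003 0;0 0 0 0"

```text
clock: 35.98
tcp_pos: [0.6771, 0.1879, 0.0686]
orientation: [-2.29, -2.15, 0.001]
contact_force: [-0.9, -0.2, -1.5]
grip_width: 0.0569
gripper_force: 54.9
```

arm_command:
  plan: "0 0 0.003 0;0 0 0.003 0;0 0 0.003 0;0 0 0.003 0;0 0 0.003 0;0 0 0 0"

```text
clock: 36.72
tcp_pos: [0.6772, 0.1879, 0.0536]
orientation: [-2.291, -2.15, 0.001]
contact_force: [-1.0, 0.6, -1.1]
grip_width: 0.0571
gripper_force: 54.9
```

arm_command:
  plan: "0 0 0.002 0;0 0 0.001 0;0 0 0.001 0;0 0 0 0"

```text
clock: 37.22
tcp_pos: [0.6774, 0.188, 0.0503]
orientation: [2.291, 2.15, 0.0]
contact_force: [-1.2, -0.8, 2.3]
grip_width: 0.057
gripper_force: 55.3
```

arm_command:
  plan: "0 0 0.001 0;0 0 0 0"

```text
clock: 37.48
tcp_pos: [0.6775, 0.1881, 0.0503]
orientation: [2.29, 2.15, 0.0]
contact_force: [-3.8, -1.0, 8.1]
grip_width: 0.0572
gripper_force: 55.9
```

The crown is on the rail at the same TCP height as when it hung there, with 8 N of contact. I'll release and check.

arm_command:
  plan: "0 0 0 0;0 0 0 0;0 0 0 0;0 0 0 0"
  hand: -0.6

```text
clock: 37.98
tcp_pos: [0.6773, 0.188, 0.0488]
orientation: [-2.291, -2.15, 0.0]
contact_force: [0.5, -1.2, -0.6]
grip_width: 0.0683
gripper_force: 0.0
```

arm_command:
  plan: "0 0 -0.01 0;0 0 -0.03 0;0 0 -0.04 0;-0.01 0 -0.03 0;0 0 0 0;0 0 0 0;0 0 0 0"

```text
clock: 38.85
tcp_pos: [0.6758, 0.1781, 0.1576]
orientation: [-2.289, -2.15, 0.003]
contact_force: [-0.2, -0.3, 0.4]
grip_width: 0.0684
gripper_force: 0.0
```

```bash
python3 w.py wl; python3 rail.py wl | head -1; python3 leg.py wl; python3 - <<'E'
from h import *
o=dict(np.load("wl.npz")); o=dict(tcp_pos=o["pos"],orientation=o["ori"]); C=cam("wrist",o)
M=R.from_rotvec(o["orientation"]).as_matrix(); P=cloud(C,np.load("wl_d.npy")); L=(P-o["tcp_pos"])@M*1000
m=(P[...,2]>.109)&(P[...,2]<.118)&(abs(L[...,1])<32)&(L[...,0]>-20)&(L[...,0]<40)
print(m.sum(),"z98",np.percentile(P[...,2][m],98))
for y in(-20,-10,0,10,20):
    S=m&(abs(L[...,1]-y)<4); print(y,S.sum(),"x",L[...,0][S].mean().round(1),"ztop",np.percentile(P[...,2][S],95).round(4))
print("y",np.percentile(L[...,1][m],[1,99]))
E
```

```text
[0.67582987 0.17813665 0.15761013] [-0.12742509  0.58331727 -0.32672648  1.51744333  0.20167037  1.07650384
 -0.56305854] 0.06838782885937456 [-0.1868843  -0.34976941  0.37417865]
yaw 86.39671212643775 t 159.54403601752367 s 0.07344650279334046 in tool [-1.59552177e+02 -2.14050405e-03]
crown 1029 x [ 4.9  9.3 12.4] y [-25.1  27.8] z [0.1085 0.1121 0.1142]
((-0.8659324645996094, 4.273590087890625), (53.3549690246582, 113.09819793701172), 73.021240234375)
z 64 1503 x [-39.8  19.2  52.6]
z 72 82 x [-33.3  12.2  35.5]
z 80 38 x [10.2 11.8 12.6]
z 88 37 x [10.2 11.8 12.7]
z 96 46 x [10.4 11.8 12.5]
z 104 51 x [ 9.6 11.5 12.4]
958 z98 0.11419737053063404
-20 133 x 9.1 ztop 0.1134
-10 154 x 9.1 ztop 0.1141
0 155 x 9.0 ztop 0.1142
10 149 x 9.0 ztop 0.1138
20 144 x 8.9 ztop 0.1138
y [-24.41506889  26.99635136]
```

Measured after release: crown top about 113-114 mm and level, legs vertical, square to the rail, about 8.5 mm from the bracket's middle. The arm is clear, so I'll hand in.

```bash
python3 -c "
from bench import ticket
print(ticket.hand_in())"
```

```text
the job is handed in; nothing more can be done
None
```

The larger U-bolt is fitted at the open bracket, both legs through the saddle-plate holes and its crown flat on the rail by wrist-camera measurement, and the job is handed in at about 39 s with no verdict reported; it was dropped once on the bench on the way.

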